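# Bridge the tacking jig, then hold the offset lever level over it

## Robot

A 6-joint arm with a two-finger parallel gripper is mounted at the origin on the work surface. World frame = base frame: x ahead of the robot, y to its left, z up, the work surface at z = 0. Lengths are in m, angles in rad, forces in N, time in s.
With the tool pointing down it reaches from about 0.35 to 0.975 m from the base axis. Payload 4.9 kg.
Tool frame: the origin (TCP) lies on the centre line of the jaws, within the pads' length; the fingertips stand 14 mm ahead of it and the grasp point (between the pads) lies 5 mm behind it; y points along the fingers, z is the direction in which the jaws open and shut, and the axes are right-handed (so a half turn about y gives the same grasp; the last joint's range is limited). The gripper opens to 85 mm and grips with 20 to 120 N. Pads are 22 mm wide; open, the fingers measure 114 mm over their backs; the gripper's body (76 mm by 85 mm) begins 54 mm behind the grasp point. The pads swing forward as they close: fully open they stand 13 mm farther back than shut.
Start: joints at [-1.393, 0.053, 1.613, -0, 1.476, -0.119], TCP at [0.183, -0.598, 0.245] pointing down, gripper open.
Joint ranges: [-3.01, 3.01], [-1.01, 2.22], [0.06, 2.58], [-1.02, 4.17], [0.09, 2.62], [-3.14, 3.14]. Speed limits (rad/s): [2.57, 2.57, 3.14, 3.14, 3.14, 3.14].

## Interface

Orientations are given as a rotation vector (axis times angle).
In Python, from station import ctrl gives the robot as it stands.
- The arm moves only by the tool servo_tool, never from a script. Its arguments are lists of equal length, an entry for each row: "delta_pos": the shift along the tool's x, y, z in m, a list of three; "dr": the turn, a rotation vector about the tool's x, y, z in degrees, a list of three; "grip": the opening, from 0 (shut) to 1 (fully open). In form: {"delta_pos": [[x, y, z], ...], "dr": [[rx, ry, rz], ...], "grip": [grip, ...]}. A call has 1 to 5 rows; each row shifts and turns the pose as measured when the row begins, along the tool's axes as they then stand; what a row does not reach is not made up. A row lasts 1/8 s, in which the tool goes at most 62.5 mm and 10.7 degrees, less where a joint would pass 70% of its speed; a pose out of reach is approached as far as the arm can. A call is refused whole if a number of a shift passes 0.0625 or a number of a turn 10.7, either way. A call with a gripper value outside its range is refused whole. The fingers move at their own pace and stop on an object; "grip_force" is the grip in N (left out, the last holds). Time passes only in rows, so rows that do not move let the fingers close. It gives the time, the measured TCP pose, the force and the opening at its end, in the units of the state.
- ctrl.get_obs(): the state, without advancing time (a new reading comes with each control period).
- ctrl.get_image(name): name is "scene" or "top" or "wrist"; returns the picture (400x640x3 uint8, red, green, blue); there is no depth.
- ctrl.camera_params(name): a dict with "fovy" (degrees; the focal length in pixels is half the picture's height over the tangent of half this angle, whatever the lens; pixels are square), "cx", "cy" (the principal point, pixels), "k1" (the pictures are not rectified: a ray, as slopes to the right and down, at radius r is drawn at 1 + k1 r^2 times it, then the intrinsics apply), "eye" and "rotation" of the camera in the world. Camera axes: x right, y down, z forward; pixel columns grow to the right and rows downward; lengths in m; the calibration is good to about 2 mm. A picture is of the moment at which its call begins: read the wrist's pose just before it. camera_params takes no time and is no camera call; for the wrist camera it gives the pose at the moment of the call.
- ctrl.finish_job(): hands the job in, once; it reports no verdict.
Trained networks look in the newest picture that a camera, given by its name, has taken for a name from the list of things; names that differ only in an ending like _2 or _b are one class to them, and where a whole thing is asked for, a point or a joint stands for the part that bears it (a point fixed in the world has none). Each returns a list of dicts, best first, with "score" (0 to 1); they miss things now and then, are a little off and sometimes report something else, mostly with a low value. They report only what shows in the picture. A call takes as long as a camera call. They do not tell look-alikes from the thing itself.
- ctrl.masks_of(camera, label): "pixels" (400x640 bool, what is visible of it) and "extent" ([left, top, right, bottom] in pixels, round what is visible of it).
The state is a dict: "t": time; "q": joint angles; "dq": joint speeds; "effort": joint torques, N m; "tool_pos": TCP position; "tool_rot": TCP orientation; "contact_force": force on the tool from outside, world axes, zero at the start; "wrist_torque": the same for the moment, N m; "opening": finger opening in m.
Only numpy, scipy, OpenCV 4.12 (cv2) and the standard library are available. Lean on these libraries where they do the work, as an engineer would, in place of code of your own. Each camera call takes 0.05 s, during which the arm holds its last target.

## Task

Lay the long flat steel bar across the tacking jig, set down (not dropped) into the slots of both rests with its ends sticking out about equally, and let go of it. Then grip the offset lever on its arm at the balance point, lift it and finish while holding it still and level over the jig, its big hub straight above the locating pin and about 4 cm clear of the pin's tip, its arm pointing across the middle of the bar, touching neither bar nor jig: the program ends with the lever still in the gripper. Leave the other things on the bench where they are.

Things in the scene. Friction and masses are not known exactly. Their poses are not given: they have to be found in the camera images.
- jig_seat (a point): dark steel jig fixed to the bench: T-shaped base plate 12 mm thick, two rests, and a pin nearer the robot. Point half-way between the rests at slot-floor height (55 mm up). x: from pin to rests; y: from rest to rest; z up. Rests at y = +-70 mm, each 60 (x) x 24 (y) mm, with a slot along y, open at top and ends, 33 mm wide, 10 mm deep. Between them only the base plate, 43 mm below the slot floors.
- jig_pin (a point): tip of the jig's upright locating pin, 78 mm above the bench, 100 mm from jig_seat towards the jig's -x; the pin is 17 mm across and stands 25 mm out of a round pedestal 52 mm across. Same axes as jig_seat.
- bar_mid (a point): centre of the bridging bar: flat plain steel, 190 x 25 x 12 mm (x, y, z), about 0.35 to 0.55 kg, lying flat on the bench; x along its length; this point is half-way up (6 mm).
- lever_balance (a point): balance point of the offset lever (steel, 0.65 to 1.0 kg, standing on the bench on its hub and eye). It lies on the arm, half-way up it, 21 mm above the lever's underside. x: along the arm from big hub to small eye; z up. Hub axis 59 mm towards -x, eye axis 141 mm towards +x. The straight arm is 16 mm wide (y), 14 mm tall, its underside 14 mm above the lever's underside.
- lever_hub (a point): centre of the underside of the lever's big hub (52 mm across, 34 mm tall, bore 20 mm), on its bore axis; same axes as lever_balance
- lever_eye (a point): centre of the underside of the lever's small eye (24 mm across, 34 mm tall, bore 10 mm), 200 mm from lever_hub; same axes as lever_balance
- tube: bystander: dark steel tube offcut, 34 mm across, 130 mm long, lying; origin under its middle
- wrench: bystander: open-ended wrench 130 mm long, lying; origin under its middle
- coupling: bystander: stepped round steel coupling, 40 mm across, 36 mm tall; origin under its centre
- stub: bystander: short flat steel offcut 90 x 20 x 8 mm (much shorter than the bridging bar); origin under its centre
- angle: bystander: angle-iron offcut 80 x 40 x 40 mm; origin under its middle
- pot: bystander: white ceramic pot, 66 mm across, 75 mm tall; origin under its centre
Things that resemble listed ones, but are neither listed nor needed, are in the scene too. Leave any red look-alike of the part that bears bar_mid alone. Leave any brown look-alike of the part that bears lever_balance alone.

How it is judged:
On the way, in this order (a step that is already met when the one before it is completed fails the run):
1. the bar, still in the gripper, has been lowered to within 15 mm of the slot floors of both rests (x of bar_mid in the frame of jig_seat between -0.007 and 0.007 m and y of bar_mid in the frame of jig_seat between -0.03 and 0.03 m and angle between the x axis of bar_mid and the y axis of jig_seat, either way round below 0.09 rad and angle between the z axis of bar_mid and the z axis of jig_seat, either way round below 0.035 rad and z of bar_mid in the frame of jig_seat below 0.021 m and contact force between the fingers and bar above 0.5 N).
2. the bar lies at rest in both slots, let go (x of bar_mid in the frame of jig_seat between -0.007 and 0.007 m and y of bar_mid in the frame of jig_seat between -0.03 and 0.03 m and angle between the x axis of bar_mid and the y axis of jig_seat, either way round below 0.09 rad and angle between the z axis of bar_mid and the z axis of jig_seat, either way round below 0.035 rad and z of bar_mid in the frame of jig_seat between 0.003 and 0.0085 m and contact force between the fingers and bar below 0.2 N and linear speed of bar below 0.02 m/s), for 0.2 s.
3. the lever is lifted clear of the bench, gripped within 22 mm of its balance point (contact force between the fingers and lever above 1 N and x of the grasp point in the frame of lever_balance between -0.022 and 0.022 m and height (world z) of each of lever_hub, lever_eye above 0.03 m), for 0.2 s.
At the end, for the whole second after the job is handed in: Bar flat in both slots, within 30 mm of centred, released. Lever held still, gripped within 22 mm of its balance point, level within 5 deg, hub axis within 15 mm of the pin and 15 to 80 mm over its tip, eye beyond the bar within 30 mm of the jig centre line, touching neither jig nor bar (all of step 2 and contact force between the fingers and lever above 1 N and x of the grasp point in the frame of lever_balance between -0.022 and 0.022 m and angle between lever_balance's own z axis and vertical below 0.09 rad and horizontal distance between lever_hub and jig_pin below 0.015 m and z of lever_hub in the frame of jig_pin between 0.015 and 0.08 m and y of lever_eye in the frame of jig_seat between -0.03 and 0.03 m and x of lever_eye in the frame of jig_seat above 0.06 m and contact force between lever and jig below 0.1 N and contact force between lever and bar below 0.1 N and linear speed of lever below 0.02 m/s and angular speed of lever below 0.1 rad/s); the arm keeps its last pose, push and grip.
It fails at once if another thing on the bench is moved by more than 30 mm (distance of any of tube, wrench, coupling, stub, angle, pot from where it was at the start of the episode above 0.03 m).
It also fails if it takes over 54 s, if anything falls off the work surface, if the arm or the gripper's body presses on something with over 40 N, if the wrist force passes 120 N, or if a joint passes its speed limit or range.

## Working session

There is one attempt and no reset: what is moved stays moved. The work goes in short steps, Python scripts to look and compute and a tool call to move; the robot and the scene stay as the last step left them, time stands still between calls to the robot, and variables do not carry over. Pictures are saved under pics/ and viewed, and the job is handed in when it is done.

Besides the shell and the picture viewer there is one more tool, called after ">>>" as name(argument=value, ...) on one line, values as JSON. servo_tool: Moves the arm, as the interface text tells. Its arguments: {"type":"object","properties":{"delta_pos":{"type":"array","items":{"type":"array","items":{"type":"number"}}},"dr":{"type":"array","items":{"type":"array","items":{"type":"number"}}},"grip":{"type":"array","items":{"type":"number"}},"grip_force":{"type":"number"}},"required":["delta_pos","dr","grip"]}

```bash
ls; mkdir -p pics
python3 - <<'E'
from station import ctrl
import cv2
for n in ["scene","top"]:
    im=ctrl.get_image(n); cv2.imwrite(f"pics/{n}0.png",im[:,:,::-1])
    print(n,ctrl.camera_params(n))
print(ctrl.get_obs())
E
```

```text
pics
scene {'fovy': 54.96425754935987, 'cx': 324.08021723660374, 'cy': 198.1256809456415, 'k1': -0.031453398571992475, 'eye': array([0.80827253, 0.56037988, 0.96278375]), 'rotation': array([-0.67045686, -2.76179724,  0.90162511])}
top {'fovy': 51.31612087476475, 'cx': 322.4141302793815, 'cy': 200.89650231015057, 'k1': -0.0458552393971447, 'eye': array([ 0.33948623, -0.01102299,  1.53991726]), 'rotation': array([-2.15736334,  2.17884535, -0.12245787])}
{'t': 0.1, 'q': array([-1.39297750e+00,  5.33435537e-02,  1.61416354e+00, -2.93293666e-05,
        1.47600113e+00, -1.18963157e-01]), 'dq': array([-0.00052699, -0.00085888, -0.00284923,  0.00065667,  0.00070745,
       -0.00086498]), 'effort': array([ 1.64287976e-03, -3.94901955e+01, -3.71362066e+01,  2.95988480e-05,
        3.92277871e-03, -1.71241265e-05]), 'tool_pos': array([ 0.18269626, -0.59713538,  0.24414916]), 'tool_rot': array([-0.30832084,  2.06386544, -2.05987542]), 'contact_force': array([0.3661613 , 1.25293612, 0.29537344]), 'wrist_torque': array([-0.0022632 , -0.03077582,  0.01306847]), 'opening': 0.08573700033562925}
```

View pics/top0.png

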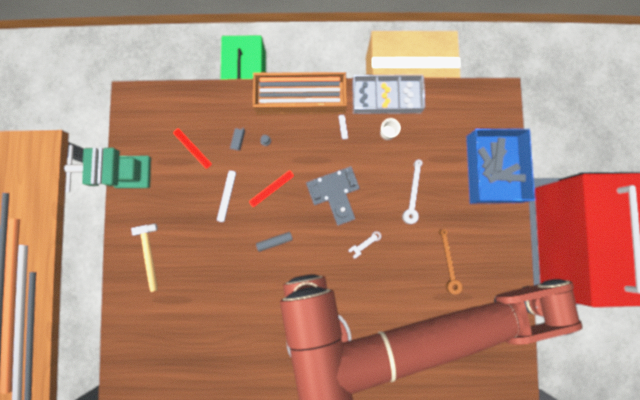

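View pics/scene0.png

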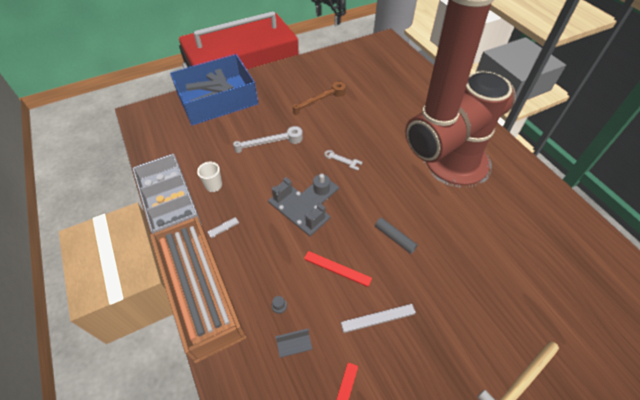

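The white bar is at (226,196) in the top view, with red look-alikes beside it. The grey lever has its hub at (410,216) and eye at (418,162). The jig is at about (335,193), pin towards the robot.

```bash
cat > h.py <<'E'
from station import ctrl
import numpy as np, cv2
from scipy.spatial.transform import Rotation as R
def cam(n):
    p=ctrl.camera_params(n); f=200/np.tan(np.radians(p['fovy']/2))
    return dict(f=f,cx=p['cx'],cy=p['cy'],k1=p['k1'],eye=np.array(p['eye']),R=R.from_rotvec(p['rotation']).as_matrix())
def K(c): return np.array([[c['f'],0,c['cx']],[0,c['f'],c['cy']],[0,0,1.]]),np.array([c['k1'],0,0,0,0.])
def toworld(c,uv,z):
    k,d=K(c); uv=np.asarray(uv,float).reshape(-1,1,2)
    n=cv2.undistortPoints(uv,k,d,criteria=(3,50,1e-9)).reshape(-1,2) if False else cv2.undistortPoints(uv,k,d).reshape(-1,2)
    r=np.c_[n,np.ones(len(n))]@c['R'].T
    z=np.broadcast_to(z,len(r)); s=(z-c['eye'][2])/r[:,2]
    return c['eye']+r*s[:,None]
def proj(c,X):
    k,d=K(c); X=np.asarray(X,float).reshape(-1,3)
    rv=cv2.Rodrigues(c['R'].T)[0]; t=-c['R'].T@c['eye']
    return cv2.projectPoints(X,rv,t,k,d)[0].reshape(-1,2)
E
python3 - <<'E'
from h import *
for n in ["top","scene"]:
    c=cam(n); im=ctrl.get_image(n)
    for l,z in [("bar_mid",.012),("lever_balance",.03),("jig_seat",.06)]:
        try: ms=ctrl.masks_of(n,l)
        except Exception as e: print(l,e); continue
        for m in ms:
            px=np.argwhere(m['pixels'])[:,::-1].astype(float)
            (cc,sz,a)=cv2.minAreaRect(px.astype(np.float32))
            b=cv2.boxPoints((cc,sz,a)); w=toworld(c,b,z)
            col=im[m['pixels']].mean(0).astype(int)
            print(n,l,round(m['score'],2),len(px),np.round(px.mean(0),1),toworld(c,px.mean(0),z)[0].round(3),col, np.round([np.linalg.norm(w[0]-w[1]),np.linalg.norm(w[1]-w[2])],3))
c=cam('top')
for nm,uv,z in [("hub",(410.5,216),.034),("eye",(418,162),.034),("pin",(343,213),.078)]: print(nm,toworld(c,uv,z).round(3))
im=ctrl.get_image("top"); cv2.imwrite("pics/t1.png",cv2.resize(im[120:260,200:460,::-1],None,fx=3,fy=3,interpolation=cv2.INTER_CUBIC))
E
```

```text
top bar_mid 0.72 339 [270.7 188.3] [0.554 0.172 0.012] [247  62  50] [0.186 0.026]
top bar_mid 0.71 392 [412.6 198.9] [ 0.509 -0.353  0.012] [226 223 226] [0.235 0.057]
top bar_mid 0.7 329 [192.5 148.8] [0.707 0.467 0.012] [246  57  44] [0.026 0.191]
top bar_mid 0.54 370 [225.9 195.8] [0.528 0.338 0.012] [231 230 234] [0.193 0.028]
top lever_balance 0.8 497 [449.7 267.8] [ 0.256 -0.476  0.03 ] [193 124  74] [0.058 0.239]
top lever_balance 0.72 352 [412.6 201.8] [ 0.497 -0.349  0.03 ] [226 223 226] [0.227 0.055]
top jig_seat 0.84 1713 [335.1 191.9] [ 0.532 -0.065  0.06 ] [132 139 149] [0.176 0.188]
scene bar_mid 0.95 675 [336.7 268.4] [0.553 0.171 0.012] [227  76  70] [0.035 0.188]
scene bar_mid 0.86 814 [377.5 317.6] [0.527 0.337 0.012] [198 195 199] [0.191 0.029]
scene bar_mid 0.74 410 [346.7 382.1] [0.67  0.432 0.012] [233  74  69] [0.082 0.026]
scene lever_balance 0.88 585 [272.2 139.2] [ 0.523 -0.343  0.03 ] [174 168 167] [0.243 0.081]
scene lever_balance 0.86 455 [321.8  96.5] [ 0.27  -0.466  0.03 ] [129  84  57] [0.246 0.093]
scene jig_seat 0.77 2313 [304.3 203. ] [ 0.55  -0.034  0.06 ] [102 102 105] [0.2   0.218]
hub [[ 0.444 -0.339  0.034]]
eye [[ 0.644 -0.373  0.034]]
pin [[ 0.454 -0.091  0.078]]
```

View pics/t1.png

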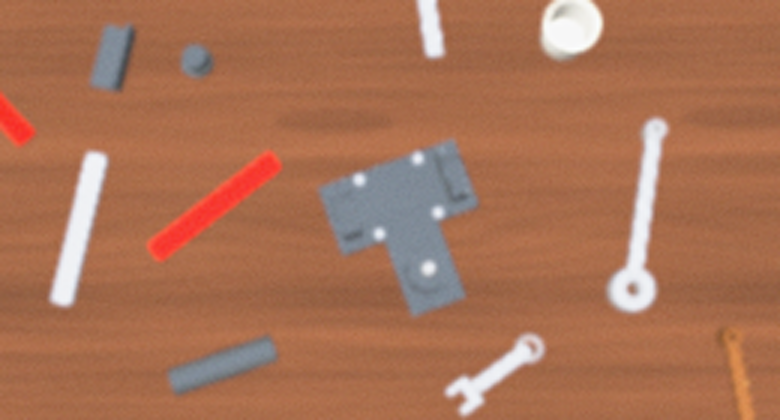

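```bash
cat >> h.py <<'E'
def tool():
    o=ctrl.get_obs(); return np.array(o['tool_pos']),R.from_rotvec(o['tool_rot']).as_matrix(),o
def plan(pos,yaw=None):
    """rows (rounded) to reach pos with tool down and opening direction at world yaw (mod pi)"""
    p,M,o=tool()
    d=M.T@(np.asarray(pos)-p)
    if yaw is not None:
        cur=np.arctan2(M[1,2],M[0,2]); dy=(yaw-cur+np.pi/2)%np.pi-np.pi/2
        z=np.array([np.cos(cur+dy),np.sin(cur+dy),0]); y=np.array([0,0,-1.]); T=np.c_[np.cross(y,z),y,z]
        rv=np.degrees(R.from_matrix(M.T@T).as_rotvec())
    else: rv=np.zeros(3)
    print("t",round(o['t'],2),"p",p.round(4),"z",M[:,2].round(3),"y",M[:,1].round(3),"q6",o['q'].round(2)[[0,5]],"d",d.round(4),"rv",rv.round(2),"cf",np.round(o['contact_force'],1),"op",round(o['opening'],4))
    return d,rv
E
python3 - <<'E'
from h import *
print(cam('wrist'));plan([.5,-.07,.35],0)
p,M,o=tool();print(M)
c=cam('top')
px=np.argwhere([m for m in ctrl.masks_of('top','bar_mid') if abs(m['extent'][0]-220)<12][0]['pixels'])[:,::-1].astype(np.float32)
w=toworld(c,px,.012)[:,:2];print(w.mean(0)); u,s,v=np.linalg.svd(w-w.mean(0));print(v[0],np.degrees(np.arctan2(v[0][1],v[0][0])))
E
```

```text
{'f': np.float64(346.6834059321743), 'cx': 317.67488514718383, 'cy': 194.57235380785974, 'k1': -0.07558245847868977, 'eye': array([ 0.25972201, -0.57419448,  0.37462367]), 'R': array([[ 2.92830912e-01, -9.07731947e-01, -3.00454271e-01],
       [-9.56164178e-01, -2.77883462e-01, -9.23625821e-02],
       [ 3.49193544e-04,  3.14330230e-01, -9.49313639e-01]])}
t 0.55 p [ 0.1828 -0.5977  0.2453] z [ 0.292 -0.956  0.   ] y [-0. -0. -1.] q6 [-1.39 -0.12] d [-0.4577 -0.1047 -0.4118] rv [ -0.   -72.99   0.  ] cf [-0.1 -0.6 -0.3] op 0.0855
[[-9.56278815e-01 -3.69745261e-07  2.92456540e-01]
 [-2.92456540e-01 -2.32362064e-05 -9.56278815e-01]
 [ 7.14916008e-06 -1.00000000e+00  2.21121575e-05]]
[0.52886545 0.33746659]
[-0.97335264  0.22931341] 166.74334746463558
```

```bash
cat >> h.py <<'E'
def rows(pos,yaw,n=None,vmax=.055,wmax=10.):
    """yaw deg, absolute (no mod); prints rounded rows for straight path"""
    p,M,o=tool(); cur=np.degrees(np.arctan2(M[1,2],M[0,2])); dyaw=(yaw-cur+180)%360-180
    D=np.asarray(pos)-p; N=n or int(max(1,np.ceil(max(np.linalg.norm(D)/vmax,abs(dyaw)/wmax))))
    print("t",round(o['t'],2),"p",p.round(4),"yaw",round(cur,2),"y",M[:,1].round(3),"q",o['q'].round(2),"cf",np.round(o['contact_force'],1),"op",round(o['opening'],4),"D",D.round(4),"dyaw",round(dyaw,2),"N",N)
    dp=[];dr=[]
    for i in range(N):
        th=np.radians(cur+dyaw*i/N); c,s=np.cos(th),np.sin(th)
        x=np.array([s,-c,0]);d=D/N
        dp.append([round(float(x@d),4),round(float(-d[2]),4),round(float(c*d[0]+s*d[1]),4)]); dr.append([0,round(float(-dyaw/N),2),0])
    for i in range(0,N,5): print(dp[i:i+5],dr[i:i+5][0])
E
python3 - <<'E'
from h import *
rows([.50,-.04,.25],20)
E
```

```text
t 0.6 p [ 0.1828 -0.5977  0.2453] yaw -73.0 y [ 0. -0. -1.] q [-1.39  0.05  1.61  0.    1.48 -0.12] cf [-0.3 -0.2  0.3] op 0.0855 D [0.3172 0.5577 0.0047] dyaw 93.0 N 12
[[-0.0389, -0.0004, -0.0367], [-0.0435, -0.0004, -0.0311], [-0.0473, -0.0004, -0.025], [-0.0502, -0.0004, -0.0184], [-0.0522, -0.0004, -0.0114]] [0, -7.75, 0]
[[-0.0533, -0.0004, -0.0043], [-0.0534, -0.0004, 0.0029], [-0.0525, -0.0004, 0.0101], [-0.0507, -0.0004, 0.0171], [-0.0479, -0.0004, 0.0238]] [0, -7.75, 0]
[[-0.0443, -0.0004, 0.03], [-0.0398, -0.0004, 0.0357]] [0, -7.75, 0]
```

>>> servo_tool(delta_pos=[[-0.039,0,-0.037],[-0.0435,0,-0.031],[-0.047,0,-0.025],[-0.05,0,-0.018],[-0.052,0,-0.011]], dr=[[0,-7.75,0],[0,-7.75,0],[0,-7.75,0],[0,-7.75,0],[0,-7.75,0]], grip=[1,1,1,1,1])

```text
t: 1.23
tool_pos: [0.3152, -0.3616, 0.2454]
tool_rot: [-0.874, 1.622, -1.625]
contact_force: [1.2, 0.4, 0.5]
opening: 0.0855
```

>>> servo_tool(delta_pos=[[-0.053,0,-0.004],[-0.053,0,0.003],[-0.0525,0,0.01],[-0.051,0,0.017],[-0.048,0,0.024]], dr=[[0,-7.75,0],[0,-7.75,0],[0,-7.75,0],[0,-7.75,0],[0,-7.75,0]], grip=[1,1,1,1,1])

```text
t: 1.85
tool_pos: [0.445, -0.1186, 0.247]
tool_rot: [-1.261, 1.117, -1.13]
contact_force: [0.5, 0.2, -0.0]
opening: 0.0854
```

Run:
```python
from h import *
rows([.50,-.04,.25],20)
```

```text
t 1.85 p [ 0.445  -0.1186  0.247 ] yaw 6.62 y [ 0.007 -0.005 -1.   ] q [-0.42 -0.37  1.98 -0.    1.52 -0.54] cf [ 0.5  0.2 -0. ] op 0.0854 D [0.055  0.0786 0.003 ] dyaw 13.38 N 2
[[-0.0359, -0.0015, 0.0318], [-0.0319, -0.0015, 0.0358]] [0, -6.69, 0]
```

>>> servo_tool(delta_pos=[[-0.036,-0.002,0.032],[-0.032,-0.002,0.036],[0,0,0],[0,0,0]], dr=[[0,-6.7,0],[0,-6.7,0],[0,0,0],[0,0,0]], grip=[1,1,1,1])

```text
t: 2.35
tool_pos: [0.5023, -0.0336, 0.252]
tool_rot: [-1.359, 0.929, -0.946]
contact_force: [0.0, 0.1, 0.6]
opening: 0.0857
```

Run:
```python
from h import *
rows([.50,-.04,.25],20)
im=ctrl.get_image('wrist'); cv2.imwrite('pics/w1.png',im[:,:,::-1]); cv2.imwrite('w1raw.png',im[:,:,::-1])
import pickle; pickle.dump(cam('wrist'),open('w1cam.pkl','wb'))
```

```text
t 2.35 p [ 0.5023 -0.0336  0.252 ] yaw 20.84 y [ 0.009 -0.005 -1.   ] q [-0.21 -0.25  1.89 -0.    1.5  -0.58] cf [0.  0.1 0.6] op 0.0857 D [-0.0023 -0.0064 -0.002 ] dyaw -0.84 N 1
[[0.0052, 0.002, -0.0044]] [0, 0.84, 0]
```

View pics/w1.png

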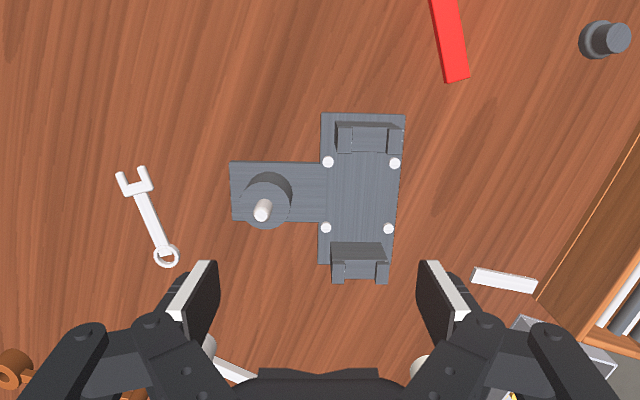

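The jig shows clearly: pin tip at about (263,209), rests at about (368,138) and (360,262), jaws below them. I'll zoom in to get exact edges.

Run:
```python
import cv2
im=cv2.imread('w1raw.png'); c=im[100:295,220:420]
cv2.imwrite('pics/w1z.png',cv2.resize(c,None,fx=3,fy=3,interpolation=cv2.INTER_CUBIC))
```

```text
(no output)
```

View pics/w1z.png

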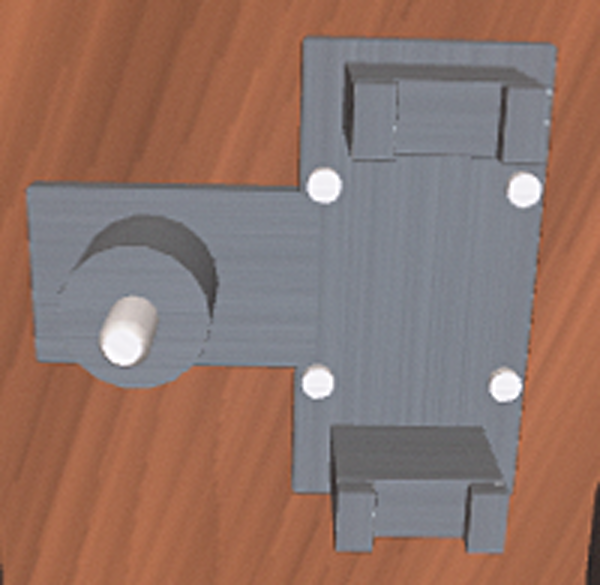

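```bash
cat > fitjig.py <<'E'
from h import *
import pickle
from scipy.optimize import least_squares
c=pickle.load(open('w1cam.pkl','rb'))
P=[(-30,58,10,352,160),(-16.5,58,10,394,160),(16.5,58,10,500,161),(30,58,10,542,163),(-30,82,10,357,81),(16.5,82,10,505,85),(30,82,10,548,85),
(-30,-58,10,337,486),(-16.5,-58,10,377,486),(16.5,-58,10,468,488),(30,-58,10,505,489),(-30,-82,10,335,551),(-16.5,-82,10,372,551),(16.5,-82,10,468,552),(30,-82,10,503,552),(-100,0,23,123,344)]
P=np.array(P,float); X=P[:,:3]/1000; uv=np.c_[220+(P[:,3]-1)/3,100+(P[:,4]-1)/3]
def f(p,z=.055):
    M=R.from_euler('z',p[2]).as_matrix(); return (proj(c,X@M.T+[p[0],p[1],p[3] if len(p)>3 else z])-uv)
for p0 in ([.53,-.065,.35],[.53,-.065,.35,.055]):
    s=least_squares(lambda p:f(p).ravel(),p0,loss='soft_l1'); print(s.x[:3].round(4),np.degrees(s.x[2]).round(2),s.x[3:]); print(f(s.x).round(1).tolist())
E
python3 fitjig.py
```

```text
[ 0.5614 -0.0574  0.3415] 19.57 []
[[-0.6, -0.6], [-0.1, -0.3], [-0.0, 0.2], [0.3, -0.1], [-1.3, -0.3], [0.4, -0.4], [0.8, 0.0], [-0.1, 1.3], [-0.4, 1.5], [0.9, 1.2], [1.5, 1.0], [-0.2, -0.5], [0.1, -0.3], [-0.9, -0.4], [0.0, -0.3], [-0.2, 0.1]]
[ 0.5618 -0.0578  0.3411] 19.55 [0.05330271]
[[-0.5, -0.5], [-0.0, -0.1], [-0.2, 0.4], [0.1, 0.0], [-1.1, -0.0], [0.3, -0.1], [0.5, 0.3], [0.0, 0.9], [-0.4, 1.1], [0.8, 0.8], [1.3, 0.6], [-0.1, -1.0], [0.2, -0.8], [-1.0, -0.8], [-0.2, -0.7], [0.3, -0.1]]
```

Run:
```python
from h import *
rows([.5285,.337,.17],76.7)
```

```text
t 2.4 p [ 0.5022 -0.0338  0.252 ] yaw 20.8 y [ 0.009 -0.005 -1.   ] q [-0.21 -0.25  1.89 -0.    1.5  -0.58] cf [ 0.4 -1.1  0.4] op 0.0853 D [ 0.0263  0.3708 -0.082 ] dyaw 55.9 N 7
[[-0.0482, 0.0117, 0.0223], [-0.0446, 0.0117, 0.0288], [-0.0402, 0.0117, 0.0347], [-0.035, 0.0117, 0.04], [-0.0291, 0.0117, 0.0444]] [0, -7.99, 0]
[[-0.0226, 0.0117, 0.048], [-0.0157, 0.0117, 0.0507]] [0, -7.99, 0]
```

>>> servo_tool(delta_pos=[[-0.048,0.012,0.022],[-0.045,0.012,0.029],[-0.04,0.012,0.035],[-0.035,0.012,0.04],[-0.029,0.012,0.044]], dr=[[0,-8,0],[0,-8,0],[0,-8,0],[0,-8,0],[0,-8,0]], grip=[1,1,1,1,1])

```text
t: 3.02
tool_pos: [0.5231, 0.2277, 0.1916]
tool_rot: [-1.537, 0.385, -0.412]
contact_force: [-0.2, -0.2, 0.1]
opening: 0.0855
```

>>> servo_tool(delta_pos=[[-0.023,0.012,0.048],[-0.016,0.012,0.05],[0,0,0]], dr=[[0,-8,0],[0,-8,0],[0,0,0]], grip=[1,1,1])

```text
t: 3.4
tool_pos: [0.53, 0.3345, 0.1649]
tool_rot: [-1.57, 0.163, -0.187]
contact_force: [-1.1, -0.0, -0.4]
opening: 0.0854
```

Run:
```python
from h import *
plan([.5285,.337,.12],np.radians(76.7))
im=ctrl.get_image('wrist'); cv2.imwrite('pics/w2.png',im[:,:,::-1]); c=cam('wrist')
import pickle; pickle.dump(c,open('w2cam.pkl','wb'))
for m in ctrl.masks_of('wrist','bar_mid'):
    px=np.argwhere(m['pixels'])[:,::-1].astype(np.float32); w=toworld(c,px,.012)[:,:2].astype(np.float32)
    r=cv2.minAreaRect(w*1000); print(m['score'],m['extent'],im[m['pixels']].mean(0).astype(int),r)
```

```text
t 3.4 p [0.53   0.3345 0.1649] z [ 0.221  0.975 -0.005] y [ 0.015 -0.008 -1.   ] q6 [ 0.45 -0.89] d [-0.0027  0.0449  0.0023] rv [0.28 0.56 0.92] cf [-1.1 -0.  -0.4] op 0.0854
0.84 [96.0, 151.8, 221.4, 308.9] [249  70  64] ((552.913330078125, 168.69943237304688), (27.66547966003418, 196.80014038085938), 37.631591796875)
0.73 [405.2, 258.1, 528.7, 329.5] [232  65  59] ((690.6868286132812, 451.8771057128906), (153.41989135742188, 26.868244171142578), 43.7989616394043)
0.62 [306.2, 52.1, 338.9, 272.5] [238 236 240] ((527.2290649414062, 335.4849548339844), (25.355188369750977, 190.08721923828125), 76.92426300048828)
0.18 [306.6, 337.0, 351.8, 371.9] [118 119 126] ((720.2388916015625, 302.13470458984375), (39.95517349243164, 52.152923583984375), 76.75994110107422)
```

View pics/w2.png

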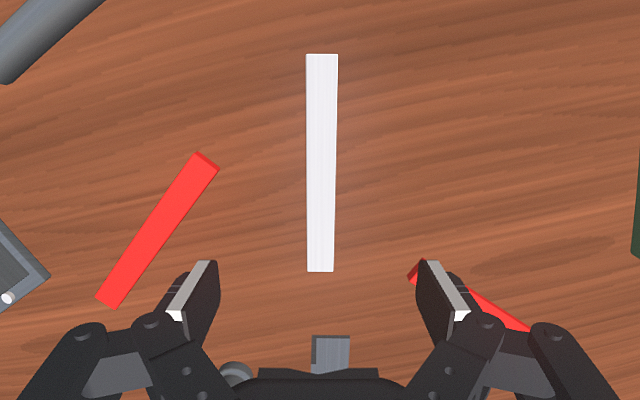

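Run:
```python
from h import *
plan([.5272,.3355,.017],np.radians(76.9))
```

```text
t 3.5 p [0.5309 0.3324 0.1664] z [ 0.224  0.975 -0.005] y [ 0.017 -0.008 -1.   ] q6 [ 0.45 -0.89] d [-0.007   0.1493  0.0029] rv [0.26 0.15 1.03] cf [-0.   0.5  0.1] op 0.0855
```

>>> servo_tool(delta_pos=[[-0.003,0.04,0.002],[-0.002,0.05,0.001],[0,0,0],[0,0,0]], dr=[[0.26,0.15,1.03],[0,0,0],[0,0,0],[0,0,0]], grip=[1,1,1,1], grip_force=80)

```text
t: 4.0
tool_pos: [0.5326, 0.3305, 0.0813]
tool_rot: [-1.558, 0.182, -0.195]
contact_force: [0.1, 1.1, -0.2]
opening: 0.0853
```

Run:
```python
from h import *
plan([.5272,.3355,.017],np.radians(76.9))
plan([.5272,.3355,.017],np.radians(76.9))
```

```text
t 4.0 p [0.5326 0.3305 0.0813] z [0.238 0.971 0.005] y [ 0.009  0.003 -1.   ] q6 [ 0.44 -0.89] d [-0.007   0.0643  0.0032] rv [-0.29 -0.68  0.45] cf [ 0.1  1.1 -0.2] op 0.0853
t 4.0 p [0.5326 0.3305 0.0813] z [0.238 0.971 0.005] y [ 0.009  0.003 -1.   ] q6 [ 0.44 -0.89] d [-0.007   0.0643  0.0032] rv [-0.29 -0.68  0.45] cf [ 0.1  1.1 -0.2] op 0.0853
```

>>> servo_tool(delta_pos=[[-0.007,0.02,0.003],[0,0.02,0]], dr=[[-0.3,-0.7,0.45],[0,0,0]], grip=[1,1])

```text
t: 4.25
tool_pos: [0.5302, 0.3363, 0.0454]
tool_rot: [-1.558, 0.173, -0.186]
contact_force: [-1.0, -0.3, -0.2]
opening: 0.0855
```

Run:
```python
from h import *
plan([.5272,.3355,.017],np.radians(76.9))
```

```text
t 4.25 p [0.5302 0.3363 0.0454] z [0.227 0.974 0.006] y [ 0.009  0.004 -1.   ] q6 [ 0.45 -0.89] d [-0.003   0.0284 -0.0016] rv [-0.33 -0.02  0.43] cf [-1.  -0.3 -0.2] op 0.0855
```

>>> servo_tool(delta_pos=[[-0.003,0.014,-0.0015],[0,0.013,0],[0,0,0]], dr=[[-0.33,0,0.43],[0,0,0],[0,0,0]], grip=[1,1,1])

```text
t: 4.62
tool_pos: [0.5251, 0.335, 0.0138]
tool_rot: [-1.566, 0.183, -0.176]
contact_force: [-0.4, -0.3, 0.1]
opening: 0.0857
```

Run:
```python
from h import *
plan([.5272,.3355,.017],np.radians(76.9))
ctrl.get_image('wrist')
plan([.5272,.3355,.017],np.radians(76.9))
```

```text
t 4.62 p [0.5251 0.335  0.0138] z [ 0.226  0.974 -0.003] y [-0.005 -0.002 -1.   ] q6 [ 0.45 -0.89] d [ 0.002  -0.0032  0.0009] rv [ 0.18  0.01 -0.23] cf [-0.4 -0.3  0.1] op 0.0857
t 4.67 p [0.5256 0.3353 0.0146] z [ 0.226  0.974 -0.002] y [-0.003 -0.002 -1.   ] q6 [ 0.45 -0.89] d [ 0.0015 -0.0024  0.0006] rv [ 0.14  0.01 -0.17] cf [-0.3 -0.1 -0.2] op 0.0854
```

>>> servo_tool(delta_pos=[[0.0015,-0.003,0],[0,0,0]], dr=[[0,0,0],[0,0,0]], grip=[1,1])

```text
t: 4.92
tool_pos: [0.5281, 0.3355, 0.0191]
tool_rot: [-1.564, 0.18, -0.178]
contact_force: [-0.2, -0.0, -0.1]
opening: 0.0853
```

Run:
```python
from h import *
plan([.5272,.3355,.017],np.radians(76.9))
```

```text
t 4.92 p [0.5281 0.3355 0.0191] z [ 0.226  0.974 -0.001] y [-0.001 -0.001 -1.   ] q6 [ 0.45 -0.9 ] d [-0.0009  0.0021 -0.0002] rv [ 0.05  0.02 -0.06] cf [-0.2 -0.  -0.1] op 0.0853
```

>>> servo_tool(delta_pos=[[0,0.002,0],[0,0,0],[0,0,0],[0,0,0],[0,0,0]], dr=[[0,0,0],[0,0,0],[0,0,0],[0,0,0],[0,0,0]], grip=[0.6,0.4,0.2,0.1,0])

```text
t: 5.55
tool_pos: [0.5291, 0.3359, 0.0187]
tool_rot: [-1.563, 0.179, -0.18]
contact_force: [-0.0, 0.3, 0.6]
opening: 0.0221
```

>>> servo_tool(delta_pos=[[0,0,0],[0,0,0],[0,0,0]], dr=[[0,0,0],[0,0,0],[0,0,0]], grip=[0,0,0])

```text
t: 5.92
tool_pos: [0.5291, 0.3359, 0.0186]
tool_rot: [-1.563, 0.179, -0.18]
contact_force: [-0.0, -0.7, 0.7]
opening: 0.0224
```

Run:
```python
from h import *
plan([.5272,.3355,.017],np.radians(76.9))
im=ctrl.get_image('wrist'); cv2.imwrite('pics/w3.png',im[:,:,::-1])
```

```text
t 5.92 p [0.5291 0.3359 0.0186] z [0.226 0.974 0.001] y [ 0.001  0.    -1.   ] q6 [ 0.45 -0.9 ] d [-0.0017  0.0016 -0.0008] rv [-0.04  0.01  0.05] cf [-0.  -0.7  0.7] op 0.0224
```

View pics/w3.png

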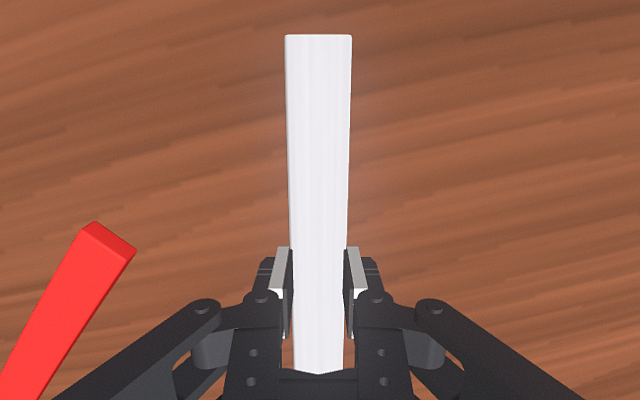

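>>> servo_tool(delta_pos=[[0,-0.02,0],[0,-0.04,0],[0,-0.04,0],[0,-0.03,0],[0,0,0]], dr=[[0,0,0],[0,0,0],[0,0,0],[0,0,0],[0,0,0]], grip=[0,0,0,0,0])

```text
t: 6.6
tool_pos: [0.5265, 0.3346, 0.1518]
tool_rot: [-1.566, 0.183, -0.176]
contact_force: [0.1, 0.9, -3.7]
opening: 0.0226
```

Run:
```python
from h import *
rows([.5615,-.0575,.155],19.56,vmax=.045,wmax=7.5)
```

```text
t 6.6 p [0.5265 0.3346 0.1518] yaw 76.92 y [-0.004 -0.002 -1.   ] q [ 0.45  0.13  1.7  -0.    1.33 -0.9 ] cf [ 0.1  0.9 -3.7] op 0.0226 D [ 0.035  -0.3921  0.0032] dyaw -57.36 N 9
[[0.0136, -0.0004, -0.0416], [0.0182, -0.0004, -0.0398], [0.0225, -0.0004, -0.0375], [0.0265, -0.0004, -0.0348], [0.0302, -0.0004, -0.0316]] [0, 6.37, 0]
[[0.0335, -0.0004, -0.0281], [0.0364, -0.0004, -0.0242], [0.0389, -0.0004, -0.02], [0.0409, -0.0004, -0.0156]] [0, 6.37, 0]
```

Force is −3.7 N, so the bar is held.

>>> servo_tool(delta_pos=[[0.014,0,-0.042],[0.018,0,-0.04],[0.0225,0,-0.0375],[0.0265,0,-0.035],[0.03,0,-0.032]], dr=[[0,6.4,0],[0,6.4,0],[0,6.4,0],[0,6.4,0],[0,6.4,0]], grip=[0,0,0,0,0])

```text
t: 7.22
tool_pos: [0.5388, 0.1113, 0.1437]
tool_rot: [-1.49, 0.636, -0.615]
contact_force: [1.0, -0.1, -3.7]
opening: 0.0221
```

>>> servo_tool(delta_pos=[[0.0335,0,-0.028],[0.036,0,-0.024],[0.039,0,-0.02],[0.03,0,-0.01],[0,0,0]], dr=[[0,6.4,0],[0,6.4,0],[0,6.4,0],[0,4,0],[0,0,0]], grip=[0,0,0,0,0])

```text
t: 7.85
tool_pos: [0.5445, -0.0579, 0.134]
tool_rot: [-1.375, 0.971, -0.931]
contact_force: [0.2, 0.7, -3.7]
opening: 0.0225
```

Run:
```python
from h import *
plan([.5615,-.0575,.12],np.radians(19.56))
```

```text
t 7.85 p [ 0.5445 -0.0579  0.134 ] z [ 0.939  0.342 -0.03 ] y [-0.031 -0.003 -1.   ] q6 [-0.24 -0.58] d [0.0056 0.0135 0.0165] rv [ 1.74  0.41 -0.46] cf [ 0.2  0.7 -3.7] op 0.0225
```

>>> servo_tool(delta_pos=[[0.004,0.004,0.016],[0,0,0],[0,0,0]], dr=[[1.74,0.4,-0.45],[0,0,0],[0,0,0]], grip=[0,0,0])

```text
t: 8.22
tool_pos: [0.5578, -0.0541, 0.1254]
tool_rot: [-1.354, 0.959, -0.946]
contact_force: [0.2, -0.2, -2.6]
opening: 0.022
```

Run:
```python
from h import *
plan([.5615,-.0575,.11],np.radians(19.56))
im=ctrl.get_image('wrist'); cv2.imwrite('pics/w4.png',im[:,:,::-1])
im=ctrl.get_image('scene'); cv2.imwrite('pics/s4.png',cv2.resize(im[130:280,220:420,::-1],None,fx=3.5,fy=3.5,interpolation=cv2.INTER_CUBIC))
plan([.5615,-.0575,.11],np.radians(19.56))
```

```text
t 8.22 p [ 0.5578 -0.0541  0.1254] z [ 0.942  0.337 -0.006] y [-0.008  0.003 -1.   ] q6 [-0.23 -0.57] d [0.0045 0.0153 0.0025] rv [ 0.35  0.12 -0.31] cf [ 0.2 -0.2 -2.6] op 0.022
t 8.32 p [ 0.558  -0.0543  0.1257] z [ 0.942  0.336 -0.005] y [-0.007  0.003 -1.   ] q6 [-0.23 -0.57] d [0.0043 0.0156 0.0023] rv [ 0.31  0.1  -0.28] cf [ 0.1 -0.8 -3.3] op 0.0221
```

View pics/w4.png

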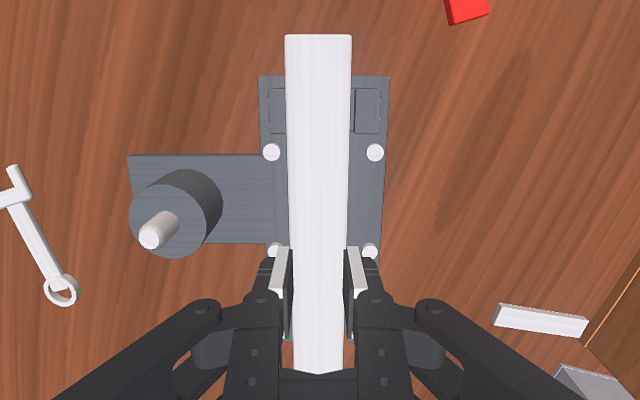

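Bar is parallel to the jig with both posts of the far rest visible beside it. Correct a few mm and descend.

>>> servo_tool(delta_pos=[[0.004,0.01,0.0025],[0,0.01,0],[0,0,0]], dr=[[0.3,0.1,-0.3],[0,0,0],[0,0,0]], grip=[0,0,0])

```text
t: 8.7
tool_pos: [0.5614, -0.0569, 0.1041]
tool_rot: [-1.352, 0.954, -0.954]
contact_force: [-0.2, 0.4, -4.9]
opening: 0.0223
```

Run:
```python
from h import *
plan([.5615,-.0575,.0745],np.radians(19.56))
im=ctrl.get_image('wrist'); cv2.imwrite('pics/w5.png',im[:,:,::-1])
```

```text
t 8.7 p [ 0.5614 -0.0569  0.1041] z [ 0.942  0.335 -0.   ] y [-0.    -0.001 -1.   ] q6 [-0.23 -0.57] d [ 0.0006  0.0296 -0.0001] rv [0.03 0.04 0.02] cf [-0.2  0.4 -4.9] op 0.0223
```

View pics/w5.png

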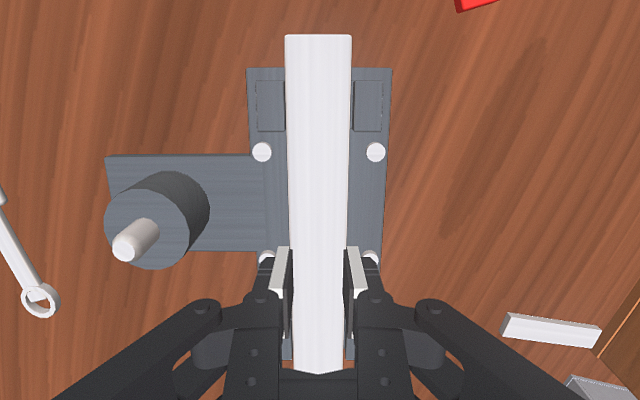

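>>> servo_tool(delta_pos=[[0,0.01,0],[0,0.008,0],[0,0,0]], dr=[[0,0,0],[0,0,0],[0,0,0]], grip=[0,0,0])

```text
t: 9.12
tool_pos: [0.5619, -0.0571, 0.0855]
tool_rot: [-1.352, 0.953, -0.955]
contact_force: [-0.5, -0.1, -4.0]
opening: 0.0222
```

Run:
```python
from h import *
plan([.5615,-.0575,.0745],np.radians(19.56))
im=ctrl.get_image('wrist'); cv2.imwrite('pics/w6.png',im[:,:,::-1])
```

```text
t 9.12 p [ 0.5619 -0.0571  0.0855] z [0.942 0.335 0.001] y [ 0.001 -0.001 -1.   ] q6 [-0.23 -0.57] d [ 0.0002  0.011  -0.0005] rv [-0.03  0.03  0.06] cf [-0.5 -0.1 -4. ] op 0.0222
```

View pics/w6.png

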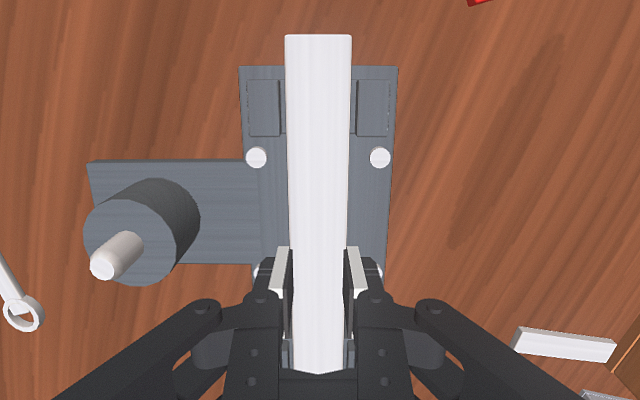

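Slot edges at columns 280 and 356, bar 286–350: centred. Lower in.

>>> servo_tool(delta_pos=[[0,0.005,0],[0,0.004,0],[0,0,0]], dr=[[0,0,0],[0,0,0],[0,0,0]], grip=[0,0,0])

```text
t: 9.55
tool_pos: [0.5625, -0.0573, 0.0769]
tool_rot: [-1.351, 0.951, -0.956]
contact_force: [0.5, 0.2, -3.6]
opening: 0.0225
```

Run:
```python
from h import *
plan([.5615,-.0575,.0745],np.radians(19.56))
```

```text
t 9.55 p [ 0.5625 -0.0573  0.0769] z [0.942 0.335 0.002] y [ 0.003 -0.001 -1.   ] q6 [-0.23 -0.57] d [-0.0001  0.0024 -0.0011] rv [-0.11  0.03  0.11] cf [ 0.5  0.2 -3.6] op 0.0225
```

>>> servo_tool(delta_pos=[[0,0.002,-0.001],[0,0.0015,0]], dr=[[0,0,0],[0,0,0]], grip=[0,0])

```text
t: 9.8
tool_pos: [0.5618, -0.0577, 0.0736]
tool_rot: [-1.351, 0.951, -0.956]
contact_force: [-3.7, 0.4, 3.4]
opening: 0.0221
```

>>> servo_tool(delta_pos=[[0,0,0],[0,0,0],[0,0,0],[0,0,0]], dr=[[0,0,0],[0,0,0],[0,0,0],[0,0,0]], grip=[0.35,0.45,0.6,0.6])

```text
t: 10.3
tool_pos: [0.5641, -0.0582, 0.0764]
tool_rot: [-1.349, 0.946, -0.96]
contact_force: [0.1, -0.2, 0.2]
opening: 0.0512
```

>>> servo_tool(delta_pos=[[0,-0.01,0],[0,-0.03,0],[0,-0.04,0],[0,-0.04,0],[0,0,0]], dr=[[0,0,0],[0,0,0],[0,0,0],[0,0,0],[0,0,0]], grip=[0.8,1,1,1,1])

```text
t: 10.92
tool_pos: [0.5633, -0.058, 0.2029]
tool_rot: [-1.348, 0.945, -0.961]
contact_force: [-0.2, -0.2, 0.3]
opening: 0.0855
```

Run:
```python
from h import *
rows([.5,-.349,.2],-100.)
rows([.5,-.349,.2],80.)
im=ctrl.get_image('wrist'); cv2.imwrite('pics/w7.png',im[:,:,::-1])
im=ctrl.get_image('scene'); cv2.imwrite('pics/s7.png',cv2.resize(im[100:280,200:420,::-1],None,fx=3.,fy=3.,interpolation=cv2.INTER_CUBIC))
```

```text
t 10.93 p [ 0.5633 -0.058   0.2029] yaw 19.6 y [ 0.01  -0.003 -1.   ] q [-0.23 -0.06  1.8  -0.    1.39 -0.58] cf [-0.2 -0.2  0.3] op 0.0855 D [-0.0633 -0.291  -0.0029] dyaw -119.6 N 12
[[0.0211, 0.0002, -0.0131], [0.023, 0.0002, -0.0093], [0.0243, 0.0002, -0.0051], [0.0248, 0.0002, -0.0009], [0.0246, 0.0002, 0.0035]] [0, 9.97, 0]
[[0.0236, 0.0002, 0.0077], [0.0219, 0.0002, 0.0116], [0.0196, 0.0002, 0.0152], [0.0167, 0.0002, 0.0184], [0.0132, 0.0002, 0.021]] [0, 9.97, 0]
[[0.0094, 0.0002, 0.023], [0.0053, 0.0002, 0.0243]] [0, 9.97, 0]
t 10.93 p [ 0.5633 -0.058   0.2029] yaw 19.6 y [ 0.01  -0.003 -1.   ] q [-0.23 -0.06  1.8  -0.    1.39 -0.58] cf [-0.2 -0.2  0.3] op 0.0855 D [-0.0633 -0.291  -0.0029] dyaw 60.4 N 7
[[0.0361, 0.0004, -0.0225], [0.0324, 0.0004, -0.0276], [0.0278, 0.0004, -0.0322], [0.0227, 0.0004, -0.036], [0.017, 0.0004, -0.039]] [0, -8.63, 0]
[[0.011, 0.0004, -0.0411], [0.0047, 0.0004, -0.0423]] [0, -8.63, 0]
```

View pics/w7.png

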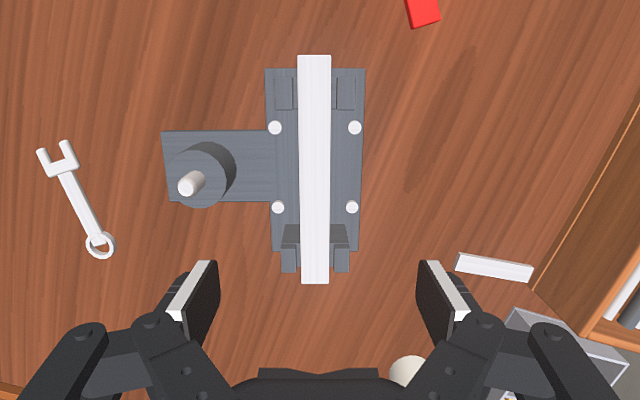

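View pics/s7.png

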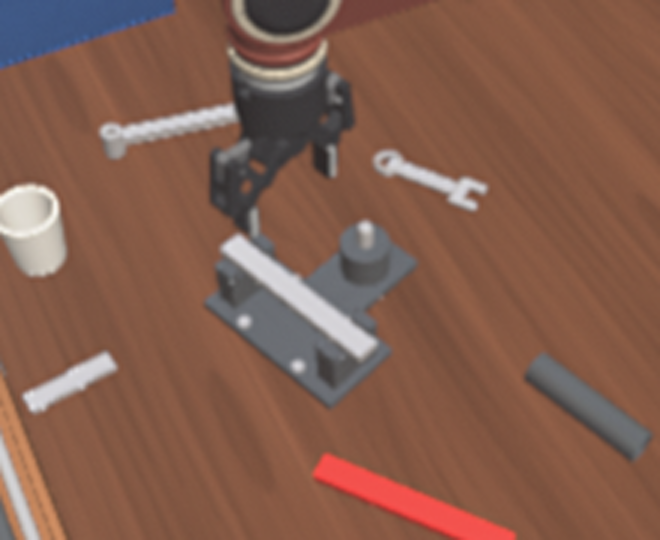

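Bar lies in both slots with similar overhang (rows 55 to 283 around the rests). Now to the lever.

>>> servo_tool(delta_pos=[[0.036,0,-0.0225],[0.032,0,-0.028],[0.028,0,-0.032],[0.023,0,-0.036],[0.017,0,-0.039]], dr=[[0,-8.6,0],[0,-8.6,0],[0,-8.6,0],[0,-8.6,0],[0,-8.6,0]], grip=[1,1,1,1,1])

```text
t: 11.65
tool_pos: [0.5124, -0.2664, 0.1879]
tool_rot: [-1.538, 0.361, -0.341]
contact_force: [0.1, -0.8, 0.3]
opening: 0.0856
```

>>> servo_tool(delta_pos=[[0.011,0,-0.041],[-0.015,0,-0.042],[0,0,0],[0,0,0]], dr=[[0,-8.6,0],[0,-8.6,0],[0,0,0],[0,0,0]], grip=[1,1,1,1])

```text
t: 12.15
tool_pos: [0.4729, -0.3459, 0.1791]
tool_rot: [-1.553, 0.129, -0.093]
contact_force: [0.1, -0.5, -1.0]
opening: 0.0857
```

Run:
```python
from h import *
plan([.5,-.349,.2],np.radians(80))
im=ctrl.get_image('wrist'); cv2.imwrite('pics/w8.png',im[:,:,::-1]); c=cam('wrist')
import pickle; pickle.dump(c,open('w8cam.pkl','wb'))
```

```text
t 12.15 p [ 0.4729 -0.3459  0.1791] z [0.142 0.99  0.013] y [-0.022  0.016 -1.   ] q6 [-0.76 -2.19] d [ 0.0268 -0.0216  0.0011] rv [-0.73  1.87 -1.37] cf [ 0.1 -0.5 -1. ] op 0.0857
```

View pics/w8.png

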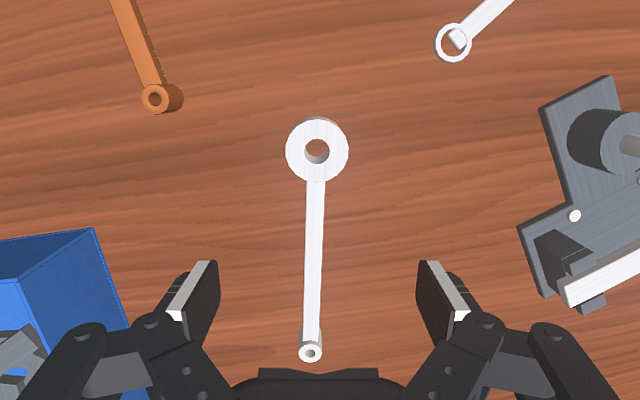

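Hub at (317,150) and eye at (310,352) both show. I'll fit circles.

Run:
```python
from h import *
import pickle
c=pickle.load(open('w8cam.pkl','rb')); im=cv2.imread('pics/w8.png')
for n,(x,y,w,z) in dict(hub=(275,105,90,.034),eye=(290,330,40,.034)).items():
    cv2.imwrite(f'pics/z_{n}.png',cv2.resize(im[y:y+w,x:x+w],(540,540),interpolation=cv2.INTER_CUBIC))
h=toworld(c,(317,150),.034)[0];e=toworld(c,(310.5,351.5),.034)[0];print(h,e,np.linalg.norm(h-e),np.degrees(np.arctan2(*(e-h)[[1,0]])))
a=np.hstack([cv2.imread('pics/z_hub.png'),cv2.imread('pics/z_eye.png')]); cv2.imwrite('pics/z8.png',cv2.resize(a,(800,400)))
```

```text
[ 0.4422793  -0.34033874  0.034     ] [ 0.63825901 -0.37476792  0.034     ] 0.19898094171509018 -9.963891498246687
```

View pics/z8.png

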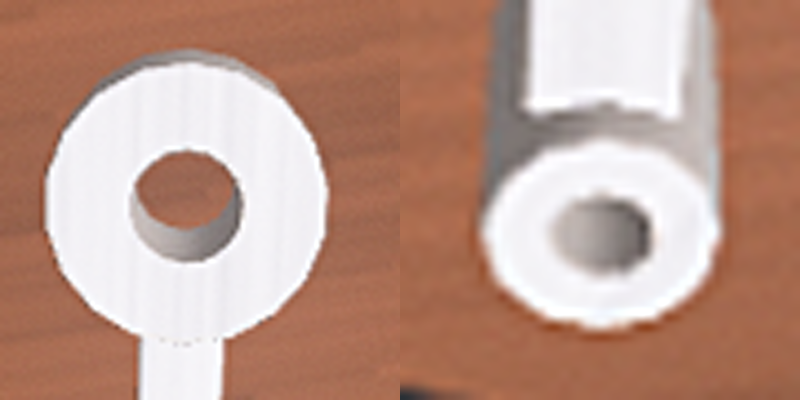

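Run:
```python
from h import *
import pickle
c=pickle.load(open('w8cam.pkl','rb'))
h=toworld(c,(316.9,150.7),.034)[0];e=toworld(c,(310.2,353.3),.034)[0];u=(e-h)/np.linalg.norm(e-h);print(h,e,np.linalg.norm(h-e),np.degrees(np.arctan2(u[1],u[0])))
b=h+.059*u; print(b)
plan([b[0],b[1],.02],np.arctan2(u[1],u[0])+np.pi/2)
```

```text
[ 0.44282903 -0.34049826  0.034     ] [ 0.64042263 -0.37539083  0.034     ] 0.20065074727201432 -10.014478408002054
[ 0.5009301  -0.35075818  0.034     ]
t 12.2 p [ 0.4729 -0.3458  0.179 ] z [0.141 0.99  0.013] y [-0.022  0.016 -1.   ] q6 [-0.76 -2.19] d [ 0.0323  0.1583 -0.003 ] rv [-0.72  1.92 -1.39] cf [-0.4  0.2  0.3] op 0.0855
```

>>> servo_tool(delta_pos=[[0.03,0.04,-0.003],[0,0.04,0],[0,0,0]], dr=[[-0.7,1.9,-1.4],[0,0,0],[0,0,0]], grip=[1,1,1])

```text
t: 12.58
tool_pos: [0.5042, -0.3495, 0.0967]
tool_rot: [-1.567, 0.134, -0.137]
contact_force: [0.6, 0.7, 0.1]
opening: 0.0853
```

Run:
```python
from h import *
plan([.501,-.351,.02],np.radians(80))
```

```text
t 12.57 p [ 0.5042 -0.3495  0.0967] z [0.172 0.985 0.   ] y [ 0.002 -0.    -1.   ] q6 [-0.73 -2.13] d [-0.003   0.0767 -0.002 ] rv [-0.    0.09  0.11] cf [0.6 0.7 0.1] op 0.0853
```

>>> servo_tool(delta_pos=[[-0.003,0.025,-0.002],[0,0.025,0],[0,0.015,0],[0,0,0]], dr=[[0,0,0],[0,0,0],[0,0,0],[0,0,0]], grip=[1,1,1,1])

```text
t: 13.08
tool_pos: [0.5057, -0.3512, 0.0372]
tool_rot: [-1.572, 0.126, -0.141]
contact_force: [-0.1, -0.7, 0.2]
opening: 0.0855
```

Run:
```python
from h import *
plan([.501,-.351,.02],np.radians(80))
im=ctrl.get_image('wrist'); cv2.imwrite('pics/w9.png',im[:,:,::-1])
```

```text
t 13.07 p [ 0.5057 -0.3512  0.0372] z [ 0.169  0.986 -0.004] y [ 0.009 -0.006 -1.   ] q6 [-0.73 -2.13] d [-0.0048  0.0171 -0.0006] rv [0.25 0.27 0.57] cf [-0.1 -0.7  0.2] op 0.0855
```

View pics/w9.png

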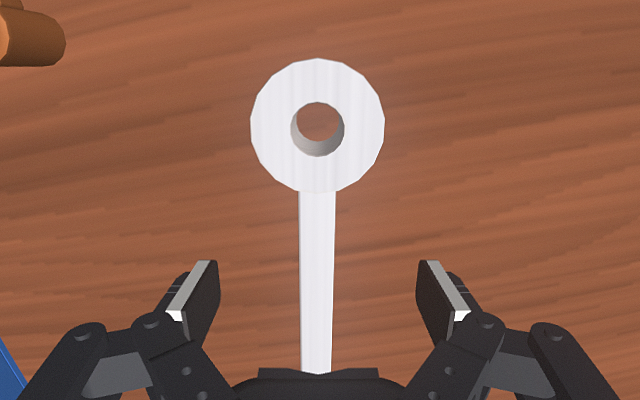

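The arm is centred between the jaws.

>>> servo_tool(delta_pos=[[-0.005,0.01,0],[0,0.006,0],[0,0,0]], dr=[[0.25,0.27,0.55],[0,0,0],[0,0,0]], grip=[1,1,1], grip_force=120)

```text
t: 13.5
tool_pos: [0.5026, -0.3522, 0.0241]
tool_rot: [-1.57, 0.134, -0.141]
contact_force: [0.1, -0.1, -0.1]
opening: 0.0855
```

Run:
```python
from h import *
plan([.501,-.351,.02],np.radians(80))
```

```text
t 13.5 p [ 0.5026 -0.3522  0.0241] z [ 0.174  0.985 -0.003] y [ 0.004 -0.004 -1.   ] q6 [-0.73 -2.13] d [-0.0018  0.0041  0.0009] rv [ 0.18 -0.03  0.29] cf [ 0.1 -0.1 -0.1] op 0.0855
```

>>> servo_tool(delta_pos=[[-0.002,0.005,0.001],[0,0,0],[0,0,0],[0,0,0],[0,0,0]], dr=[[0.18,0,0.29],[0,0,0],[0,0,0],[0,0,0],[0,0,0]], grip=[0.6,0.4,0.2,0.1,0])

```text
t: 14.12
tool_pos: [0.5009, -0.3512, 0.0194]
tool_rot: [-1.567, 0.137, -0.138]
contact_force: [-0.2, -0.3, -1.0]
opening: 0.0138
```

>>> servo_tool(delta_pos=[[0,0,0],[0,0,0],[0,0,0]], dr=[[0,0,0],[0,0,0],[0,0,0]], grip=[0,0,0])

```text
t: 14.5
tool_pos: [0.5009, -0.3512, 0.0194]
tool_rot: [-1.567, 0.137, -0.138]
contact_force: [-0.2, -0.4, -1.7]
opening: 0.0133
```

Run:
```python
from h import *
plan([.501,-.351,.02],np.radians(80))
```

```text
t 14.5 p [ 0.5009 -0.3512  0.0194] z [ 0.174  0.985 -0.   ] y [ 0. -0. -1.] q6 [-0.73 -2.13] d [ 0.     -0.0006  0.0002] rv [ 0.02 -0.04  0.01] cf [-0.2 -0.4 -1.7] op 0.0133
```

Exactly on the balance point and gripped. Lift gently.

>>> servo_tool(delta_pos=[[0,-0.01,0],[0,-0.03,0],[0,-0.04,0],[0,-0.05,0],[0,-0.04,0]], dr=[[0,0,0],[0,0,0],[0,0,0],[0,0,0],[0,0,0]], grip=[0,0,0,0,0])

```text
t: 15.12
tool_pos: [0.4941, -0.3448, 0.1802]
tool_rot: [-1.549, 0.155, -0.119]
contact_force: [0.5, -0.7, -8.1]
opening: 0.0134
```

>>> servo_tool(delta_pos=[[0,-0.01,0],[0,0,0],[0,0,0]], dr=[[0,0,0],[0,0,0],[0,0,0]], grip=[0,0,0])

```text
t: 15.5
tool_pos: [0.4935, -0.3442, 0.1887]
tool_rot: [-1.548, 0.156, -0.118]
contact_force: [-0.4, -0.9, -8.5]
opening: 0.0136
```

Run:
```python
from h import *
th=np.radians(19.56);x=np.array([np.cos(th),np.sin(th)])
b=np.array([.5615,-.0575])-.041*x; print(b)
rows([b[0],b[1],.18],109.56,vmax=.045)
im=ctrl.get_image('wrist'); cv2.imwrite('pics/w10.png',im[:,:,::-1])
im=ctrl.get_image('scene'); cv2.imwrite('pics/s10.png',im[:,:,::-1])
```

```text
[ 0.52286605 -0.07122655]
t 15.5 p [ 0.4935 -0.3442  0.1887] yaw 79.97 y [-0.022  0.02  -1.   ] q [-0.73  0.06  1.7   0.    1.41 -2.13] cf [-0.4 -0.9 -8.5] op 0.0136 D [ 0.0294  0.273  -0.0087] dyaw 29.59 N 7
[[-0.0027, 0.0012, 0.0391], [0.0002, 0.0012, 0.0392], [0.0031, 0.0012, 0.0391], [0.006, 0.0012, 0.0388], [0.0088, 0.0012, 0.0382]] [0, -4.23, 0]
[[0.0116, 0.0012, 0.0375], [0.0144, 0.0012, 0.0365]] [0, -4.23, 0]
```

View pics/s10.png

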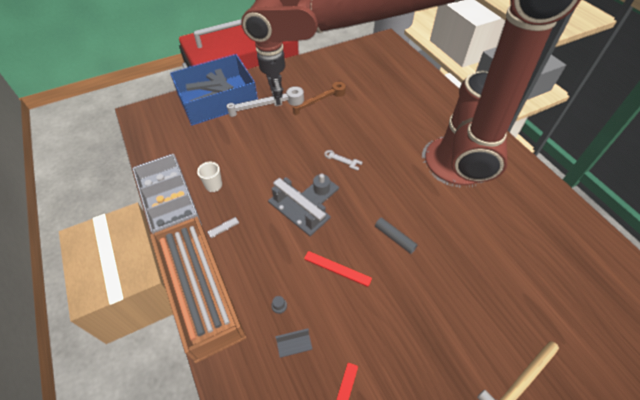

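View pics/w10.png

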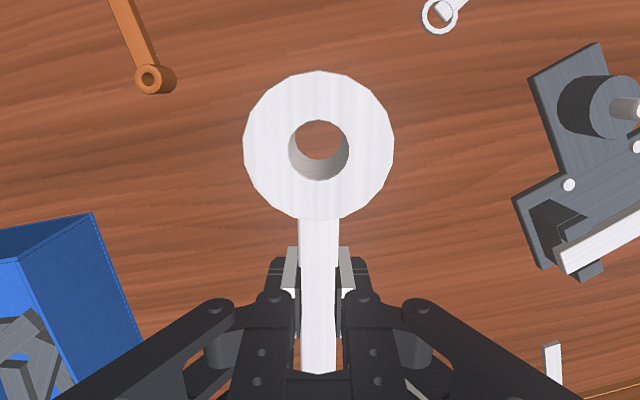

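>>> servo_tool(delta_pos=[[-0.003,0,0.039],[0,0,0.039],[0.003,0,0.039],[0.006,0,0.039],[0.009,0,0.038]], dr=[[0.3,-4.2,-0.4],[0.3,-4.2,-0.4],[0,-4.2,0],[0,-4.2,0],[0,-4.2,0]], grip=[0,0,0,0,0])

```text
t: 16.23
tool_pos: [0.5105, -0.1451, 0.1857]
tool_rot: [-1.528, -0.143, 0.165]
contact_force: [0.4, -0.3, -8.1]
opening: 0.0138
```

>>> servo_tool(delta_pos=[[0.0115,0,0.0375],[0.012,0,0.03],[0,0,0],[0,0,0]], dr=[[0,-4.2,0],[0,-4.2,0],[0,0,0],[0,0,0]], grip=[0,0,0,0])

```text
t: 16.73
tool_pos: [0.5153, -0.0688, 0.1829]
tool_rot: [-1.511, -0.261, 0.29]
contact_force: [-0.5, -0.9, -7.6]
opening: 0.0136
```

Run:
```python
from h import *
plan([.5229,-.0712,.16],np.radians(109.56))
```

```text
t 16.73 p [ 0.5153 -0.0688  0.1829] z [-0.345  0.938  0.044] y [-0.026  0.038 -0.999] q6 [-0.29 -2.22] d [ 0.0065  0.0226 -0.0059] rv [-2.54  0.64 -0.64] cf [-0.5 -0.9 -7.6] op 0.0136
```

>>> servo_tool(delta_pos=[[0.0065,0.015,-0.006],[0,0,0],[0,0,0]], dr=[[-2.5,0.6,-0.65],[0,0,0],[0,0,0]], grip=[0,0,0])

```text
t: 17.1
tool_pos: [0.5226, -0.0738, 0.1667]
tool_rot: [-1.554, -0.264, 0.267]
contact_force: [-0.0, 0.3, -7.8]
opening: 0.0135
```

Run:
```python
from h import *
plan([.5229,-.0712,.138],np.radians(109.56))
im=ctrl.get_image('wrist'); cv2.imwrite('pics/w11.png',im[:,:,::-1])
im=ctrl.get_image('scene'); cv2.imwrite('pics/s11.png',cv2.resize(im[100:280,200:420,::-1],None,fx=3.,fy=3.,interpolation=cv2.INTER_CUBIC))
```

```text
t 17.1 p [ 0.5226 -0.0738  0.1667] z [-0.332  0.943  0.001] y [-0.002  0.001 -1.   ] q6 [-0.28 -2.19] d [0.0012 0.0287 0.0024] rv [-0.07 -0.19 -0.09] cf [-0.   0.3 -7.8] op 0.0135
```

View pics/w11.png

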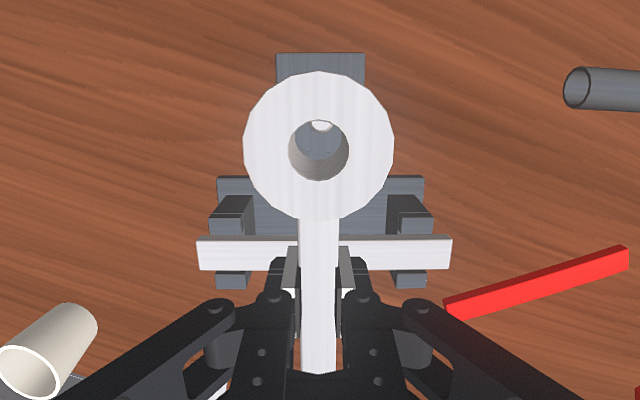

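View pics/s11.png

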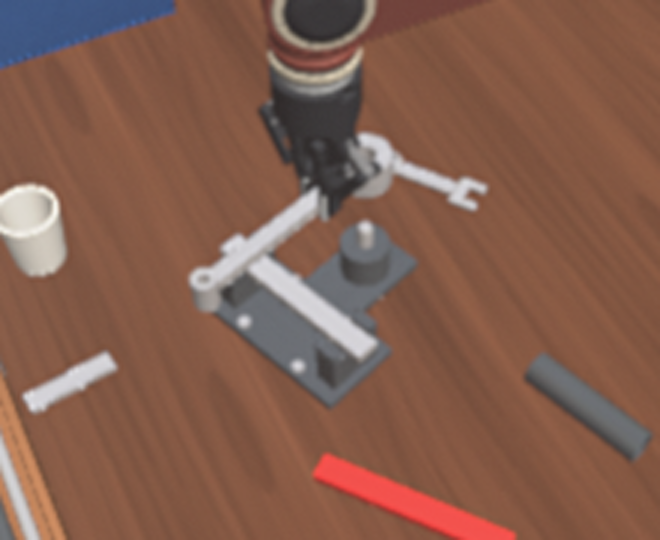

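>>> servo_tool(delta_pos=[[0.001,0.014,0.0025],[0,0.012,0],[0,0,0],[0,0,0]], dr=[[0,-0.2,0],[0,0,0],[0,0,0],[0,0,0]], grip=[0,0,0,0])

```text
t: 17.7
tool_pos: [0.5224, -0.0711, 0.1388]
tool_rot: [-1.553, -0.266, 0.27]
contact_force: [0.4, -0.2, -8.7]
opening: 0.0136
```

Run:
```python
from h import *
plan([.5229,-.0712,.138],np.radians(109.56))
im=ctrl.get_image('wrist'); cv2.imwrite('pics/w12.png',im[:,:,::-1]); c=cam('wrist')
p,M,o=tool(); lx=-M[:,0] if (-M[:,0])[0]>0 else M[:,0]
for zz in (.0146,): print("pred hub top px",proj(c,p-.059*lx-M[:,1]*zz))
th=np.radians(19.56);pin=np.array([.5615-.1*np.cos(th),-.0575-.1*np.sin(th),.078]);print("pin px",proj(c,pin), pin)
im=ctrl.get_image('scene'); cv2.imwrite('pics/s12.png',cv2.resize(im[100:280,200:420,::-1],None,fx=3.,fy=3.,interpolation=cv2.INTER_CUBIC))
im=ctrl.get_image('top'); cv2.imwrite('pics/t12.png',cv2.resize(im[120:260,260:460,::-1],None,fx=4.,fy=4.,interpolation=cv2.INTER_CUBIC))
c=cam('scene'); print("scene hub top/eye top pred",proj(c,[p-.059*lx-M[:,1]*.0146,p+.141*lx-M[:,1]*.0146]))
```

```text
t 17.7 p [ 0.5224 -0.0711  0.1388] z [-0.335  0.942  0.002] y [-0.002  0.001 -1.   ] q6 [-0.28 -2.19] d [ 0.0004  0.0008 -0.0003] rv [-0.1  -0.   -0.11] cf [ 0.4 -0.2 -8.7] op 0.0136
pred hub top px [[317.90242954 149.48979487]]
pin px [[316.96215957 124.23234398]] [ 0.46727086 -0.09097938  0.078     ]
scene hub top/eye top pred [[321.2191152  158.24979682]
 [268.6331389  199.81904578]]
```

View pics/w12.png

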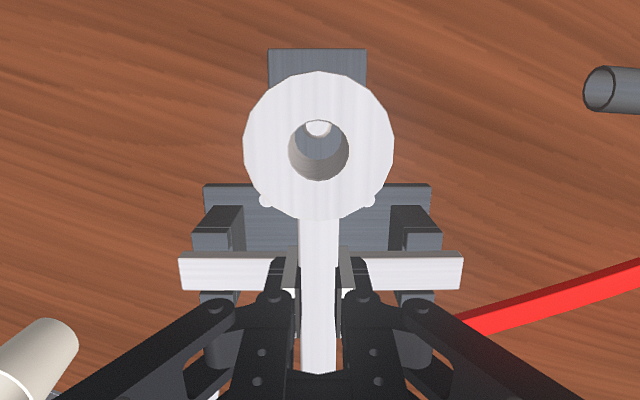

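View pics/s12.png

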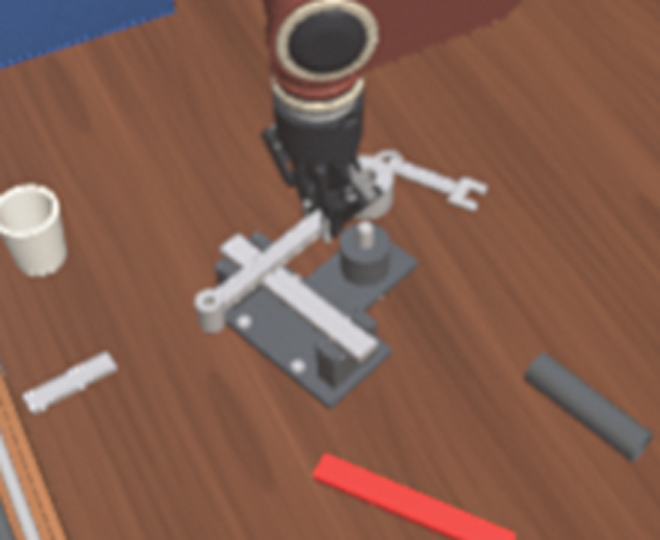

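View pics/t12.png

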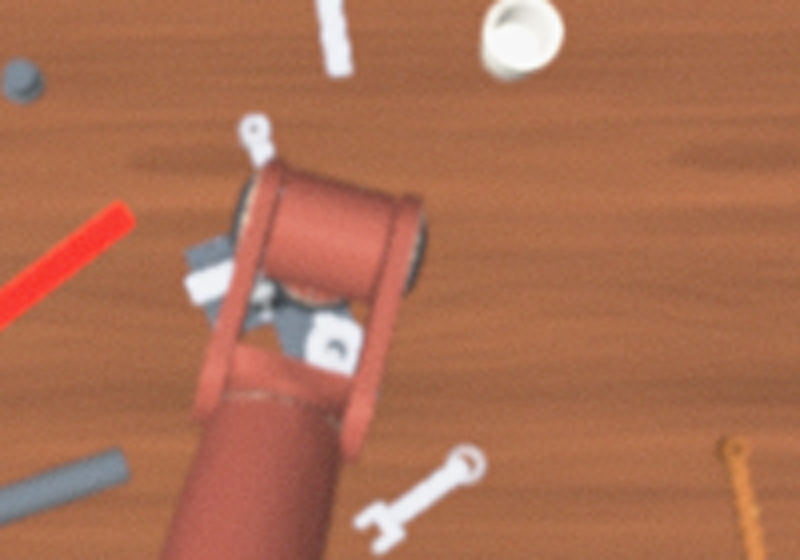

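Everything agrees: hub at about (318,149) in the wrist view against a predicted (317.9,149.5), and eye at (269.3,198.7) in the scene view against (268.6,199.8). Settle and check stillness.

>>> servo_tool(delta_pos=[[0,0,0],[0,0,0],[0,0,0],[0,0,0]], dr=[[0,0,0],[0,0,0],[0,0,0],[0,0,0]], grip=[0,0,0,0])

```text
t: 18.35
tool_pos: [0.5232, -0.0713, 0.1402]
tool_rot: [-1.554, -0.268, 0.268]
contact_force: [-0.2, 0.6, -7.8]
opening: 0.0134
```

Run:
```python
from h import *
d,rv=plan([.5229,-.0712,.138],np.radians(109.56)); print(ctrl.get_obs()['dq'].round(4))
if np.linalg.norm(d)<.004 and np.abs(ctrl.get_obs()['dq']).max()<.02: print(ctrl.finish_job())
plan([.5229,-.0712,.138],np.radians(109.56))
```

```text
t 18.35 p [ 0.5232 -0.0713  0.1402] z [-0.335  0.942  0.   ] y [ 0.  0. -1.] q6 [-0.28 -2.19] d [-0.0002  0.0022  0.0002] rv [-0.01 -0.    0.01] cf [-0.2  0.6 -7.8] op 0.0134
[ 0.0005  0.0012 -0.001  -0.0003  0.0007  0.001 ]
the job is handed in; nothing more can be done
None
the job is handed in; nothing more can be done
```

I handed the job in at about 18.4 s. The bar is laid in both jig slots and released, and the gripper is still holding the lever over the pin. The simulator gave no verdict.

- **Bar:** Just before the final lowering, the wrist view showed it centred in the far slot to the pixel. It touched down gently, with about 3 N on the tool. The pictures afterwards show it lying in both rests. In the last views its overhang looked slightly uneven, by an estimated few mm, which is well inside the 30 mm allowance.
- **Lever:** I gripped it within about 1 mm of the measured balance point.
    - **Position:** By the tool pose, the hub is within about 1 mm of the fitted pin axis and its underside is about 42 mm above the pin's tip. The arm points across the middle of the bar.
    - **Level and still:** The tool was level within 0.1°, joint speeds were below 0.002 rad/s, and the wrist carried about 8 N.
    - **Camera check:** The hub and eye appeared within about 1 px of where a level lever should be. The pin's tip was about 4 px off its prediction, roughly 2 mm. I put that down to it being partly hidden by the hub's bore.
- **Other things:** I saw none of the other objects move in the pictures, though I did not measure them again. No check failed.

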